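Fit-check a trailer coupler on its gauge ball

TASK

Fit-check the loose trailer coupler: lift it by its tongue and, with its latch lever still up, lower its socket fully onto the ball that fits it (the smaller of the two), with the tongue lying level in that jig's saddle; do not drop it. Then press the latch lever fully down, let go, and leave the other things on the table where they are.

Things in the scene. Friction and masses are not known exactly. Their poses are not given: they have to be found in the camera images.
- coupler: Loose dark steel trailer coupler, 222 mm long, 0.6 to 0.95 kg, starts level on the table: a round cup 52 mm wide, open below, at one end; an upright flange plate 60 wide x 56 tall x 6 mm at the other; a square tongue between. Origin: on the cup's axis at the level of the cup rim (= flange foot, the underside). x along the tongue from cup to flange, z up.
- coupler_grip (a point): Grip point of the coupler: middle of its tongue (36 mm wide, 30 mm tall), half-way up, some 20 mm to the flange side of the centre of mass. It lies 118 mm along the coupler's x from the cup's axis and 29 mm above the underside; the tongue spans 22 to 190 mm along x and 14 to 44 mm above the underside. Same axes as the coupler.
- coupler_socket (a point): Middle of the cup's inner ceiling: on the cup's axis, 36 mm above the cup rim. The bore is 42 mm wide and 36 mm deep, open below; the cup's flat top is 44 mm above the rim. Same axes as the coupler.
- latch (a joint): Angle of the latch lever on the cup's top (rad): 0 = raised, sloping up 0.85 rad over the tongue; 0.85 = fully down, level along the tongue (end stop). Starts between 0 and 0.15. Stiff: friction about 0.35 N m, some 8 N pressed straight down 42 mm from the pivot; stays where it is left. Pivot: on the cup's axis, 53 mm above the rim, turning about the coupler's y.
- latch_tip (a point): Middle of the round cross bar (12 mm thick, 26 mm wide) at the lever's free end, 72 mm from its pivot. The lever is a flat bright steel bar 18 mm wide, 6 mm thick; fully down, its upper face is 56 mm above the cup rim. Raised, it stands over the tongue only up to 65 mm from the cup's axis, its top up to 115 mm above the rim.
- small_jig_top (a point): Top of the smaller ball (38 mm wide), 74 mm above the table, on a 20 mm neck near one end of a fixed grey jig plate 250 x 80 x 12 mm (45 mm of it behind the ball's axis, 205 mm ahead). Frame: x from the ball towards the jig's saddle, z up. With the socket seated on this ball the cup rim is 38 mm above the table and the coupler's x lies along this x.
- small_jig_seat (a point): Middle of the flat saddle seat on the smaller ball's jig: 160 mm along the jig's x from the ball, 52 mm above the table, 24 mm long; cheeks 50 mm apart on both sides rise 14 mm above it. The tongue's underside rests here when the socket is seated. Same axes as small_jig_top.
- large_jig_top (a point): Top of the bigger ball (50 mm wide, too big for the cup), 80 mm above the table, on a second, otherwise identical fixed jig. Not to be used.
- square: Bystander: small steel T-shaped square, 12 mm thick; origin at its underside on the table.
- fixture_pin: Bystander: steel fixture pin, 28 mm wide, 58 mm tall; origin at its underside on the table.
- wrench: Bystander: steel wrench lying flat; origin at its underside on the table.
- hammer: Bystander: hammer lying flat; origin at its underside on the table.
- wire_brush: Bystander: brush with a wooden handle lying flat; origin at its underside on the table.
- spray_can: Bystander: aluminium can, 60 mm wide, 130 mm tall; origin at its underside on the table.
- tube_offcut: Bystander: square steel tube offcut standing on end, 50 mm wide, 90 mm tall; origin at its underside on the table.
Things that resemble listed ones, but are neither listed nor needed, are in the scene too. What is shaped like the coupler but yellow is not meant.

How it is judged:
By the outcome, as a careful person would: the job done as asked, in the order asked, and still so for the second after the job is handed in, with the robot touching nothing.
It also fails if it takes over 58 s, if anything falls off the work surface, if the arm or the gripper's body presses on something with over 40 N, if the wrist force passes 120 N, or if a joint passes its speed limit or range.

ROBOT

A 6-joint arm with a two-finger parallel gripper is mounted at the origin on the work surface. World frame = base frame: x ahead of the robot, y to its left, z up, the work surface at z = 0. Lengths are in m, angles in rad, forces in N, time in s.
With the tool pointing down it reaches from about 0.275 to 0.85 m from the base axis. Payload 5.2 kg.
Tool frame: the origin (TCP) lies on the centre line of the jaws, within the pads' length; the fingertips stand 19 mm ahead of it and the grasp point (between the pads) is the TCP; z points along the fingers, y is the line along which they close (so a half turn about z gives the same grasp; the last joint's range is limited). The gripper opens to 85 mm and grips with 20 to 120 N. Pads are 22 mm wide; open, the fingers measure 114 mm over their backs; the gripper's body (76 mm by 85 mm) begins 54 mm behind the grasp point. The pads swing forward as they close: fully open they stand 13 mm farther back than shut.
Start: joints at [-1.397, 0.259, 1.535, -0, 1.348, -0.203], TCP at [0.202, -0.511, 0.25] pointing down, gripper open.
Joint ranges: [-3.14, 3.14], [-0.91, 2.08], [0.19, 2.58], [-1.22, 4.36], [0.22, 2.71], [-3.12, 3.12]. Speed limits (rad/s): [2.57, 2.57, 3.14, 3.14, 3.14, 3.14].

INTERFACE

Orientations are given as a rotation vector (axis times angle).
In Python, from plant import ctrl gives the robot as it stands.
- The arm moves only by the shell command python3 -m jog 'ROWS'. ROWS is a JSON object of lists of equal length, an entry for each row: "fingers": the finger opening in cm, from 0 to 8.54; "offset": the shift along the tool's x, y, z in cm, a list of three; "twist": the turn about the tool's z in rad. In form: {"fingers": [fingers, ...], "offset": [[x, y, z], ...], "twist": [twist, ...]}. A call has 1 to 20 rows; each row is the pose to reach, as a shift and turn from the pose commanded when the call began, along the tool's axes at that moment; what a row does not reach only later rows make up. A row lasts 1/12 s, in which the tool goes at most 41.7 mm and 7.16 degrees, less where a joint would pass 70% of its speed; a pose out of reach is approached as far as the arm can. A call with a gripper value outside its range is refused whole. The fingers move at their own pace and stop on an object; the grip force is fixed at half the most. Time passes only in rows, so rows that repeat a pose let the fingers close. It gives the time, the measured TCP pose, the force, the opening and the grip force at its end, in the units of the state.
- ctrl.get_state(): the state, without advancing time (a new reading comes with each control period).
- ctrl.camera(name): name is "scene" or "top"; returns a dict with "pixels" (420x560x3 uint8, red, green, blue), "fx", "fy", "cx", "cy" (pixels), "position" and "rotation" of the camera in the world. Camera axes: x right, y down, z forward; pixel columns grow to the right and rows downward; lengths in m; the calibration is good to about 2 mm. A picture is of the moment at which its call begins. There is no depth.
- ctrl.sign_off(): hands the job in; it is judged then, once.
Trained networks look in the newest picture that a camera, given by its name, has taken for a name from the list of things; names that differ only in an ending like _2 or _b are one class to them, and where a whole thing is asked for, a point or a joint stands for the part that bears it (a point fixed in the world has none). Each returns a list of dicts, best first, with "score" (0 to 1); they miss things now and then, are a little off and sometimes report something else, mostly with a low value. They report only what shows in the picture. A call takes as long as a camera call. They do not tell look-alikes from the thing itself.
- ctrl.outline_of(camera, thing): "region" (420x560 bool, what is visible of it) and "bbox" ([left, top, width, height] in pixels, round what is visible of it).
- ctrl.spot_point(camera, thing): "point" ([column, row] in pixels: a listed point, or the origin of a listed thing).
The state is a dict: "t": time; "joint_positions": joint angles; "qvel": joint speeds; "tau": joint torques, N m; "tool_pos": TCP position; "eef_rot": TCP orientation; "wrist_force": force on the tool from outside, world axes, zero at the start; "wrist_torque": the same for the moment, N m; "width": opening from 0.0 (shut) to 1.0 (fully open); "finger_force": force on a finger pad.
Only numpy, scipy, OpenCV 4.12 (cv2) and the standard library are available. Lean on these libraries where they do the work, as an engineer would, in place of code of your own. Each camera call takes 0.05 s, during which the arm holds its last target. There are 200 camera calls.

## Working session

There is one attempt and no reset: what is moved stays moved. The work goes in short steps, Python scripts to look and compute and a shell command to move; the robot and the scene stay as the last step left them, time stands still between calls to the robot, and variables do not carry over. Pictures are saved under pics/ and viewed, at most 13 in all, crops included, and the job is handed in when it is done.

```bash
mkdir -p pics
cat > h.py <<'E'
import numpy as np, cv2
from scipy.spatial.transform import Rotation as R
from plant import ctrl
def ray(c,p):
    d=np.array([(p[0]-c['cx'])/c['fx'],(p[1]-c['cy'])/c['fy'],1.0]); M=np.array(c['rotation'])
    if M.shape!=(3,3): M=R.from_rotvec(M).as_matrix()
    return np.array(c['position']),M@d
def at_z(c,p,z):
    o,d=ray(c,p); return o+d*(z-o[2])/d[2]
def proj(c,X):
    M=np.array(c['rotation'])
    if M.shape!=(3,3): M=R.from_rotvec(M).as_matrix()
    q=M.T@(np.array(X)-np.array(c['position'])); return [c['fx']*q[0]/q[2]+c['cx'],c['fy']*q[1]/q[2]+c['cy']]
E
python3 - <<'E'
from h import *
for n in ['top','scene']:
    c=ctrl.camera(n); cv2.imwrite(f'pics/{n}0.png',cv2.resize(c['pixels'][:,:,::-1],(800,600),interpolation=cv2.INTER_CUBIC))
    print(n,c['position'],np.round(c['rotation'],3).tolist(),c['fx'])
    for th,z in [('coupler',0),('coupler_grip',.029),('coupler_socket',.036),('latch_tip',.1),('small_jig_top',.074),('small_jig_seat',.052),('large_jig_top',.08)]:
        for r in ctrl.spot_point(n,th)[:3]: print(th,round(r['score'],2),np.round(r['point'],1),at_z(c,r['point'],z).round(3))
print(ctrl.get_state())
E
```

```text
top [ 0.36937919 -0.09057175  1.5784193 ] [-2.175, 2.207, -0.098] 517.3265187291673
coupler 0.85 [250.8 216.1] [ 0.456 -0.022  0.   ]
coupler 0.82 [345.3 314.8] [ 0.154 -0.304  0.   ]
coupler_grip 0.73 [251.8 178.5] [ 0.568 -0.028  0.029]
coupler_grip 0.72 [382.2 295. ] [ 0.214 -0.411  0.029]
coupler_socket 0.78 [347.1 315.6] [ 0.156 -0.304  0.036]
coupler_socket 0.63 [245.1 216. ] [ 0.455 -0.007  0.036]
latch_tip 0.66 [363.2 313.3] [ 0.171 -0.341  0.1  ]
latch_tip 0.58 [404.3 175.9] [ 0.561 -0.471  0.1  ]
latch_tip 0.48 [247.7 197.8] [ 0.503 -0.018  0.1  ]
small_jig_top 0.76 [149.5 212.2] [0.468 0.268 0.074]
large_jig_top 0.89 [332.9 214.9] [ 0.452 -0.264  0.08 ]
large_jig_top 0.58 [287.9 225.4] [ 0.423 -0.133  0.08 ]
large_jig_top 0.51 [318.7 252.2] [ 0.345 -0.221  0.08 ]
scene [1.13552234 0.32280353 0.99249747] [-1.253, -2.339, 0.86] 455.6264700057118
coupler 0.75 [273.5 145.6] [ 0.171 -0.295 -0.   ]
coupler 0.64 [398.2 248.5] [0.331 0.215 0.   ]
coupler 0.63 [302.2 239.7] [ 0.451 -0.016  0.   ]
coupler_grip 0.78 [273.6 261.1] [ 0.571 -0.031  0.029]
coupler_grip 0.74 [236.8 131.8]
[... 388 characters left out ...]
54 -0.272  0.08 ]
{'t': 0.8, 'joint_positions': array([-1.39678356e+00,  2.58576612e-01,  1.53497008e+00, -1.38283569e-05,
        1.34800356e+00, -2.02816501e-01]), 'qvel': array([-0.00137182, -0.00061655,  0.00015478,  0.00150475,  0.0021068 ,
        0.0014426 ]), 'tau': array([-1.64464531e-03, -4.45870113e+01, -2.90875697e+01, -3.53195255e-04,
        6.14324908e-04, -1.24570477e-05]), 'tool_pos': array([ 0.20239771, -0.51142262,  0.25033437]), 'eef_rot': array([ 3.08595169e+00,  5.88422836e-01, -2.21413413e-05]), 'wrist_force': array([ 0.40712342, -0.42945184,  0.23370009]), 'wrist_torque': array([ 0.03437928,  0.03356579, -0.0300838 ]), 'finger_force': 0.0, 'width': 1.0031963396746633}
```

View pics/top0.png

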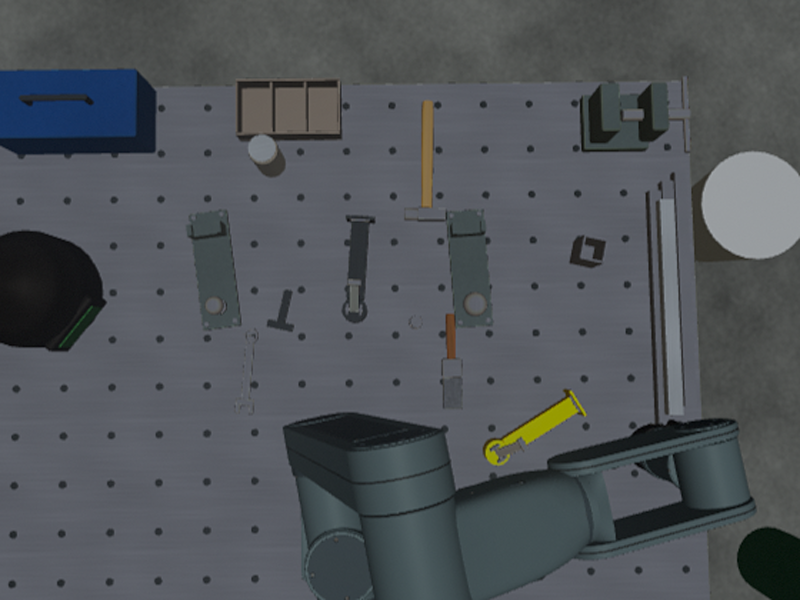

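View pics/scene0.png

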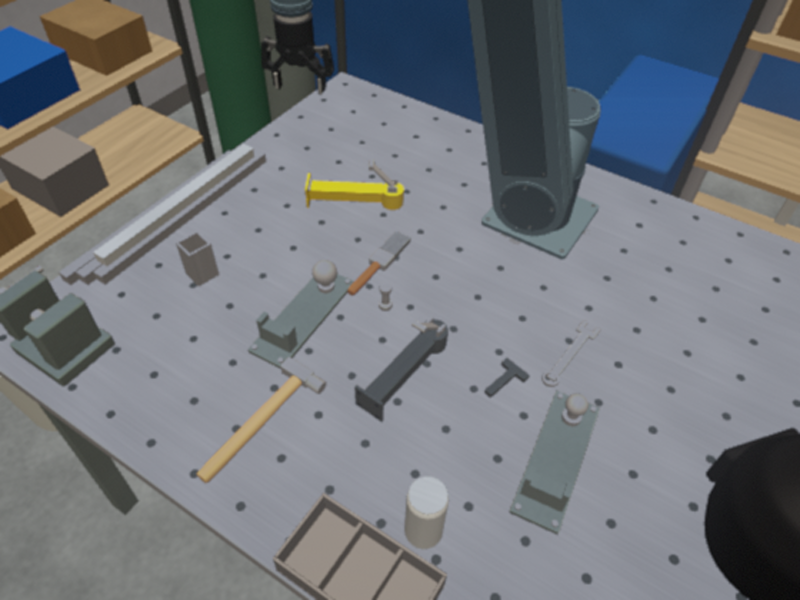

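The dark coupler has its cup at zoomed top pixel (354,310) and its flange at (361,217). The small-ball jig is the left one: ball at (213,306), saddle near (208,228). The yellow decoy is at (535,430). Next I'll refine both poses with model overlays.

```bash
cat >> h.py <<'E'
from scipy.optimize import minimize
def box(x0,x1,y0,y1,z0,z1): return np.array([[x,y,z] for x in(x0,x1) for y in(y0,y1) for z in(z0,z1)])
def cyl(r,z0,z1,n=24): a=np.arange(n)*2*np.pi/n; return np.array([[r*np.cos(t),r*np.sin(t),z] for t in a for z in(z0,z1)])
def lever(q=0.08):
    s=.85-q; return np.array([[u*np.cos(s)-w*np.sin(s),y,.053+u*np.sin(s)+w*np.cos(s)] for u in(0,.078) for y in(-.011,.011) for w in(-.003,.003)])
COUP=[cyl(.026,0,.044),box(.022,.19,-.018,.018,.014,.044),box(.19,.196,-.03,.03,0,.056),lever()]
JIG=[box(-.045,.205,-.04,.04,0,.012),cyl(.01,.012,.05),cyl(.0165,.045,.065),box(.148,.172,-.03,.03,.012,.052),box(.148,.172,.025,.031,.012,.066),box(.148,.172,-.031,-.025,.012,.066)]
def tf(P,x,y,a,z=0): return P@np.array([[np.cos(a),-np.sin(a),0],[np.sin(a),np.cos(a),0],[0,0,1]]).T+[x,y,z]
def sil(c,model,p,z=0,s=4):
    m=np.zeros((420*s,560*s),np.uint8)
    for P in model:
        q=np.array([proj(c,X) for X in tf(P,*p,z)]); h=cv2.convexHull(((q+.5)*s).astype(np.int32)); cv2.fillConvexPoly(m,h,255)
    return cv2.resize(m,(560,420),interpolation=cv2.INTER_AREA)/255.
def overlay(c,items,z=0,crop=None,k=4):
    im=cv2.resize(c['pixels'][:,:,::-1],None,fx=k,fy=k,interpolation=cv2.INTER_CUBIC)
    im=cv2.convertScaleAbs(im,alpha=1.5)
    for model,p,zz in items:
        for P in model:
            q=np.array([proj(c,X) for X in tf(P,*p,zz)]); cv2.polylines(im,[cv2.convexHull(((q+.5)*k).astype(np.int32))],True,(0,255,255),1)
    x,y,w,h=[int(v*k) for v in crop]; return im[y:y+h,x:x+w]
E
python3 - <<'E'
from h import *
C={};M={}
for n in ['top','scene']:
    C[n]=ctrl.camera(n)
    for r in ctrl.outline_of(n,'coupler'):
        print(n,round(r['score'],2),r['bbox'])
        x,y,w,h=r['bbox']; u,v=proj(C[n],[.53,-.02,.03])
        if x<=u<=x+w and y<=v<=y+h and n not in M: M[n]=r['region'].astype(float)
print(M.keys())
def cost(p,ns): return sum(1-np.minimum(a:=sil(C[n],COUP,p),M[n]).sum()/np.maximum(a,M[n]).sum() for n in ns)
for ns in (['top'],['scene'],list(M)):
    r=minimize(cost,[.454,-.011,-.16],args=(ns,),method='Nelder-Mead',options=dict(initial_simplex=[[.454,-.011,-.16],[.464,-.011,-.16],[.454,-.001,-.16],[.454,-.011,-.06]],maxiter=90))
    print(ns,r.x.round(4),round(r.fun,3))
p=r.x; j=[.467,.269,.159]
a=overlay(C['top'],[(COUP,p,0),(JIG,j,0)],crop=(115,135,190,110)); b=overlay(C['scene'],[(COUP,p,0),(JIG,j,0)],crop=(240,220,190,160),k=3)
a=cv2.resize(a,None,fx=.75,fy=.75);print(a.shape,b.shape)
cv2.imwrite('pics/o1.png',cv2.resize(a,(760,440)));cv2.imwrite('pics/o2.png',b)
E
```

```text
top 0.76 [338.0, 272.0, 69.5, 52.4]
top 0.75 [239.3, 148.2, 21.2, 76.4]
scene 0.89 [214.3, 115.0, 68.7, 30.8]
scene 0.87 [246.6, 222.0, 69.0, 68.5]
scene 0.4 [356.0, 274.4, 62.7, 101.5]
dict_keys(['top', 'scene'])
['top'] [ 0.4544 -0.0146 -0.0788] 0.061
['scene'] [ 0.4516 -0.0145 -0.0735] 0.068
['top', 'scene'] [ 0.4535 -0.0147 -0.0766] 0.145
(330, 570, 3) (480, 570, 3)
```

View pics/o1.png

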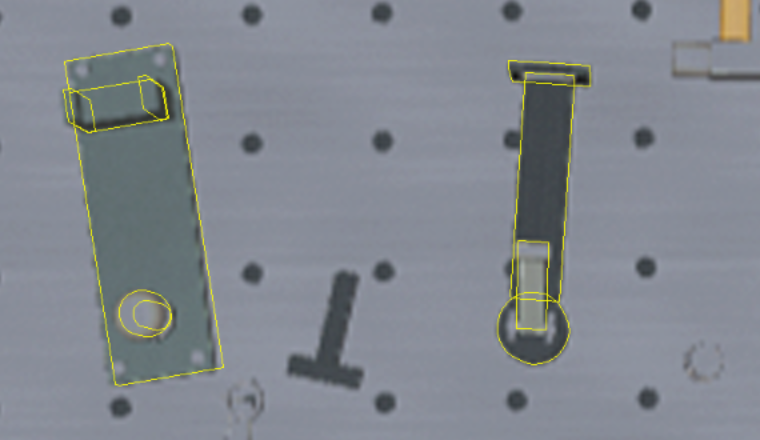

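View pics/o2.png

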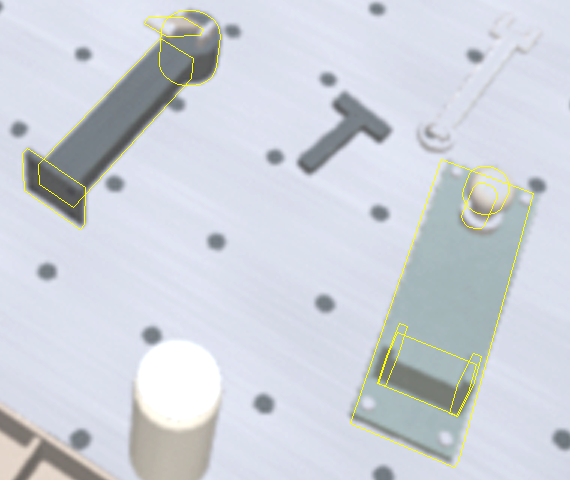

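The coupler overlay fits. The jig's outline shows my yaw is slightly too large, with the plate's lower end about 2 mm off, so I'll fit the jig by colour.

Run:
```python
from h import *
C={};M={}
for n in ['top','scene']:
    C[n]=c=ctrl.camera(n); px=c['pixels'].astype(int)
    s0=sil(c,JIG,[.467,.269,.155]); near=cv2.dilate((s0>0).astype(np.uint8),np.ones((13,13)))>0
    core=cv2.erode((s0>.9).astype(np.uint8),np.ones((3,3)))>0
    d=px[:,:,2]-px[:,:,1]; print(n,'jig',np.median(d[core]),'bg',np.median(d[near&(s0==0)]))
    t=(np.median(d[core])+np.median(d[near&(s0==0)]))/2
    m=((d<t)&near).astype(np.uint8); m=cv2.morphologyEx(m,cv2.MORPH_OPEN,np.ones((3,3)))
    k,l,st,_=cv2.connectedComponentsWithStats(m); m=(l==1+st[1:,4].argmax()).astype(np.uint8)
    m=cv2.morphologyEx(m,cv2.MORPH_CLOSE,np.ones((15,15)));M[n]=m.astype(float)
def cost(p,ns): return sum(1-np.minimum(a:=sil(C[n],JIG,p),M[n]).sum()/np.maximum(a,M[n]).sum() for n in ns)
p0=[.467,.269,.155]
for ns in (['top'],['scene'],list(M)):
    r=minimize(cost,p0,args=(ns,),method='Nelder-Mead',options=dict(initial_simplex=[p0,[.475,.269,.155],[.467,.277,.155],[.467,.269,.1]],maxiter=90))
    print(ns,r.x.round(4),round(r.fun,3))
j=r.x
BALL=[cyl(.0189,.055,.0551)]
a=overlay(C['top'],[(JIG[:1]+JIG[3:]+BALL,j,0)],crop=(120,140,60,95),k=6);b=overlay(C['scene'],[(JIG[:1]+JIG[3:]+BALL,j,0)],crop=(350,268,75,110),k=5)
h=np.zeros((570,740,3),np.uint8);h[:,:360]=a;h[:550,365:740]=b;cv2.imwrite('pics/o3.png',h)
g=np.array([.4535,-.0147])+.117*np.array([np.cos(-.077),np.sin(-.077)]);print('grip',g)
S=ctrl.get_state();T=R.from_rotvec(S['eef_rot']).as_matrix();print(T.T@(np.array([*g,.18])-S['tool_pos'])*100, np.arctan2(T[1,0],T[0,0]))
```

```text
top jig 2.0 bg 8.0
scene jig 2.0 bg 9.0
['top'] [0.4644 0.2722 0.1321] 0.044
['scene'] [0.464  0.2724 0.1255] 0.038
['top', 'scene'] [0.4644 0.2726 0.1237] 0.082
grip [ 0.57015332 -0.0237001 ]
[ 52.14087952 -31.82064729   7.03107557] 0.37678363702018935
```

View pics/o3.png

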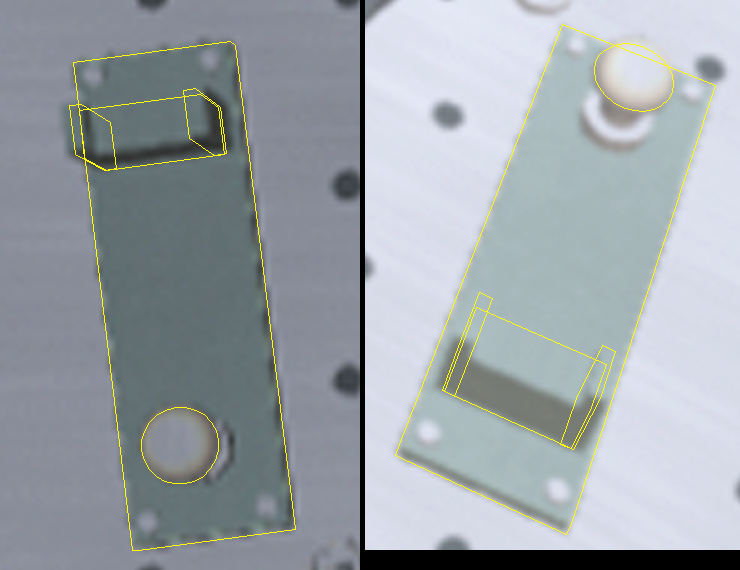

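Jig overlay fits: ball at (.464,.273), yaw .126. Going above the grip point.

```bash
python3 -m jog '{"fingers":[8.5,8.5,8.5,8.5,8.5,8.5,8.5,8.5,8.5,8.5,8.5,8.5,8.5,8.5,8.5,8.5,8.5,8.5],"offset":[[52.1,-31.8,7],[52.1,-31.8,7],[52.1,-31.8,7],[52.1,-31.8,7],[52.1,-31.8,7],[52.1,-31.8,7],[52.1,-31.8,7],[52.1,-31.8,7],[52.1,-31.8,7],[52.1,-31.8,7],[52.1,-31.8,7],[52.1,-31.8,7],[52.1,-31.8,7],[52.1,-31.8,7],[52.1,-31.8,7],[52.1,-31.8,7],[52.1,-31.8,7],[52.1,-31.8,7]],"twist":[0.454,0.454,0.454,0.454,0.454,0.454,0.454,0.454,0.454,0.454,0.454,0.454,0.454,0.454,0.454,0.454,0.454,0.454]}'
python3 - <<'E'
from h import *
S=ctrl.get_state();T=R.from_rotvec(S['eef_rot']).as_matrix();print(S['t'],S['tool_pos'],S['joint_positions'].round(3),T.round(3).tolist())
print(T.T@(np.array([.5702,-.0237,.03])-S['tool_pos'])*100, np.arctan2(T[1,0],T[0,0]))
c=ctrl.camera('scene');im=overlay(c,[(COUP,[.4535,-.0147,-.077],0)],crop=(210,170,180,140),k=4);cv2.imwrite('pics/g1.png',im)
E
```

```text
t: 2.6
tool_pos: [0.5695, -0.0241, 0.1801]
eef_rot: [3.139, -0.12, -0.001]
wrist_force: [-0.7, -0.8, -0.3]
width: 0.995
finger_force: 0.0
2.6 [ 0.56950017 -0.02409073  0.18007002] [-2.380e-01  3.500e-01  1.586e+00 -1.000e-03  1.206e+00  1.410e+00] [[0.997, -0.076, -0.001], [-0.076, -0.997, -0.0], [-0.001, 0.0, -1.0]]
[ 0.07960202 -0.05009719 15.0069216 ] -0.0762553789917279
```

View pics/g1.png

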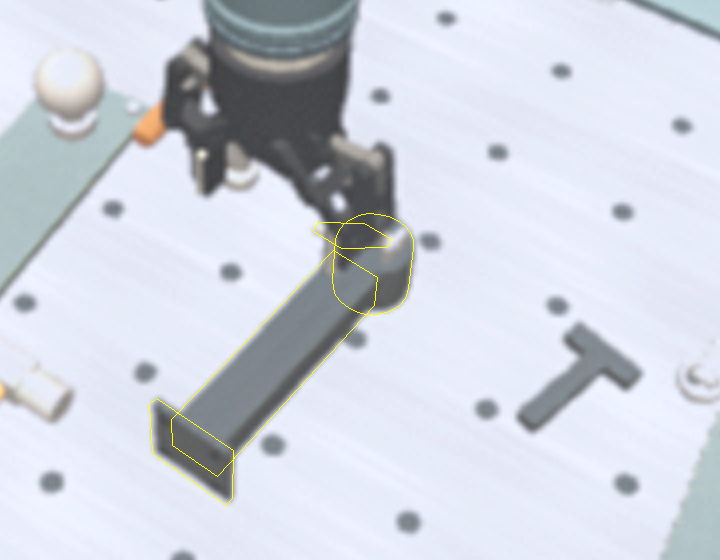

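The open jaws stand above the tongue, and the pose overlay still matches. Descend and close.

```bash
python3 -m jog '{"fingers":[8.5,8.5,8.5,8.5,8.5,8.5,8.5,3,3,3,3,3,3,3,3,3],"offset":[[0.1,-0.05,4],[0.1,-0.05,8],[0.1,-0.05,11],[0.1,-0.05,13],[0.1,-0.05,14.5],[0.1,-0.05,15],[0.1,-0.05,15],[0.1,-0.05,15],[0.1,-0.05,15],[0.1,-0.05,15],[0.1,-0.05,15],[0.1,-0.05,15],[0.1,-0.05,15],[0.1,-0.05,15],[0.1,-0.05,15],[0.1,-0.05,15]],"twist":[0,0,0,0,0,0,0,0,0,0,0,0,0,0,0,0]}'
```

```text
t: 3.98
tool_pos: [0.5717, -0.0239, 0.0317]
eef_rot: [3.139, -0.121, 0.004]
wrist_force: [-0.4, -1.4, 6.3]
width: 0.411
finger_force: 61.6
```

```bash
python3 -m jog '{"fingers":[3,3,3,3,3,3,3,3,3,3,3,3],"offset":[[0,0,-0.5],[0,0,-1],[0,0,-2],[0,0,-3.5],[0,0,-5],[0,0,-7],[0,0,-9],[0,0,-11],[0,0,-12],[0,0,-12],[0,0,-12],[0,0,-12]],"twist":[0,0,0,0,0,0,0,0,0,0,0,0]}'
python3 - <<'E'
from h import *
S=ctrl.get_state();print(S['wrist_force'],S['wrist_torque'],S['tool_pos'])
C={};M={}
for n in ['top','scene']:
    C[n]=ctrl.camera(n); 
c=C['scene']
g=S['tool_pos']; p=[g[0]-.117*np.cos(.077),g[1]+.117*np.sin(.077),-.077]
cv2.imwrite('pics/l1.png',overlay(c,[(COUP,p,g[2]-.0305)],crop=(210,140,180,140),k=4))
E
```

```text
t: 4.98
tool_pos: [0.5698, -0.0233, 0.149]
eef_rot: [-3.139, 0.121, 0.004]
wrist_force: [-0.1, 0.3, -7.4]
width: 0.412
finger_force: 60.8
[-0.07404371  0.30779727 -7.44485963] [-0.01204089 -0.16285956  0.0417359 ] [ 0.56983413 -0.02334025  0.14895528]
```

View pics/l1.png

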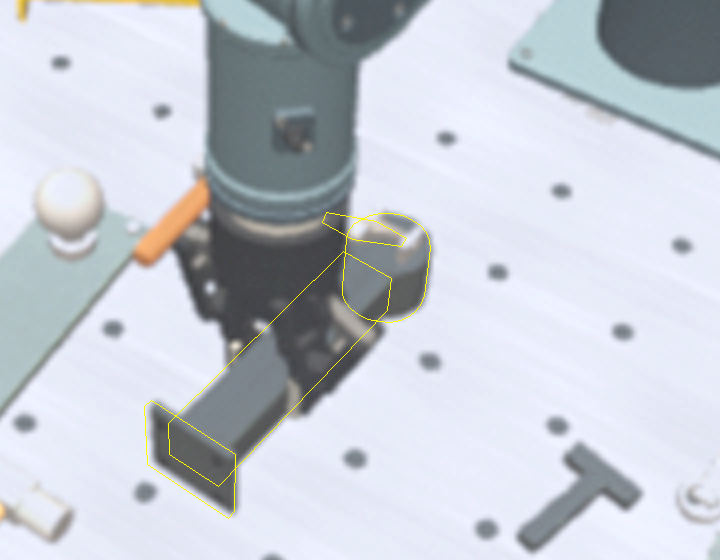

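The coupler hangs level and the overlay matches: cup at (388,265), flange at (190,455). Moving above the ball.

Run:
```python
from h import *
S=ctrl.get_state();T=R.from_rotvec(S['eef_rot']).as_matrix();print(T.T@(np.array([.5815,.2874,.149])-S['tool_pos'])*100, np.arctan2(T[1,0],T[0,0]),T[:,2])
```

```text
[-1.22800985e+00 -3.10714112e+01 -1.19325154e-02] -0.07716929813463083 [-3.13262382e-03  7.63620077e-04 -9.99994802e-01]
```

```bash
python3 -m jog '{"fingers":[3,3,3,3,3,3,3,3,3,3,3,3,3,3,3,3],"offset":[[0,-1,0],[-0.1,-3,0],[-0.2,-6,0],[-0.4,-9,0],[-0.5,-12,0],[-0.6,-15,0],[-0.7,-18,0],[-0.8,-21,0],[-0.9,-24,0],[-1.0,-27,0],[-1.1,-29,0],[-1.2,-30.5,0],[-1.2,-31.1,0],[-1.2,-31.1,0],[-1.2,-31.1,0],[-1.2,-31.1,0]],"twist":[-0.01,-0.03,-0.05,-0.07,-0.09,-0.11,-0.13,-0.15,-0.17,-0.18,-0.19,-0.2,-0.203,-0.203,-0.203,-0.203]}'
cat >> h.py <<'E'
def fitcoup(z,p0,C,ns):
    M={}
    for n in ns:
        u,v=proj(C[n],[p0[0]+.05,p0[1],z+.03])
        for r in ctrl.outline_of(n,'coupler'):
            x,y,w,h=r['bbox']
            if x<=u<=x+w and y<=v<=y+h: M[n]=r['region'].astype(bool); print(n,r['score']);break
    return M
E
python3 - <<'E'
from h import *
S=ctrl.get_state();T=R.from_rotvec(S['eef_rot']).as_matrix();g=S['tool_pos'];a=np.arctan2(T[1,0],T[0,0]);print(g,a)
p=[g[0]-.118*np.cos(a),g[1]-.118*np.sin(a),a];z=g[2]-.031
print('cup',p,z)
C={n:ctrl.camera(n) for n in('top','scene')}
u=[overlay(C['top'],[(COUP,p,z)],crop=(115,120,80,110),k=5),overlay(C['scene'],[(COUP,p,z)],crop=(350,225,78,110),k=5)]
for n in C:
    for th,zz in (('coupler_socket',z+.036),('coupler',z),('latch_tip',z+.1)):
        for r in ctrl.spot_point(n,th)[:3]: print(n,th,round(r['score'],2),at_z(C[n],r['point'],zz).round(4))
cv2.imwrite('pics/p1.png',np.hstack(u))
E
```

```text
t: 6.42
tool_pos: [0.5829, 0.286, 0.15]
eef_rot: [3.135, 0.196, -0.001]
wrist_force: [0.8, -0.0, -7.1]
width: 0.412
finger_force: 61.1
[0.58290635 0.28600245 0.15002455] 0.12470971599510365
cup [np.float64(0.46582276029860326), np.float64(0.27132481716668655), np.float64(0.12470971599510365)] 0.11902455114331473
top coupler_socket 0.82 [0.4728 0.2765 0.155 ]
top coupler_socket 0.64 [ 0.1765 -0.2899  0.155 ]
top coupler 0.97 [ 0.1677 -0.2842  0.119 ]
top coupler 0.68 [0.4766 0.2712 0.119 ]
top latch_tip 0.61 [ 0.1908 -0.3301  0.219 ]
scene coupler_socket 0.6 [ 0.2753 -0.2282  0.155 ]
scene coupler 0.64 [ 0.2774 -0.2209  0.119 ]
scene coupler 0.29 [ 0.4377 -0.1465  0.119 ]
scene latch_tip 0.58 [ 0.2948 -0.2708  0.219 ]
```

View pics/p1.png

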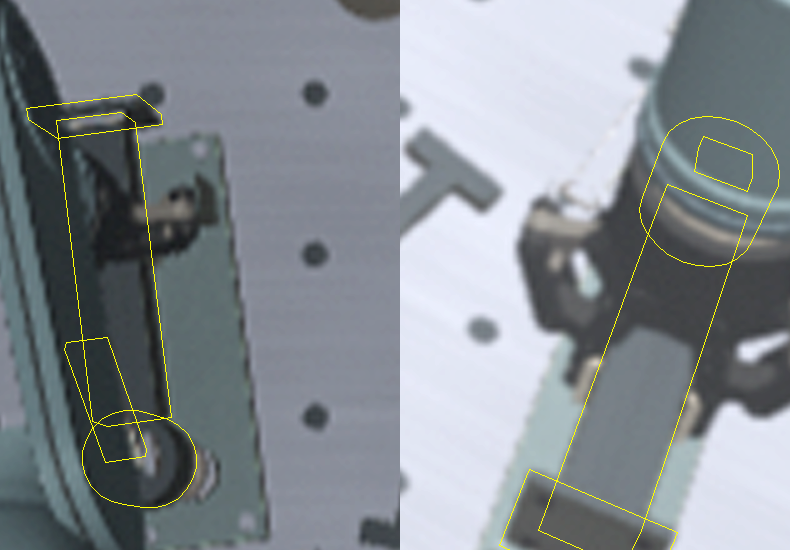

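```bash
python3 -m jog '{"fingers":[3,3,3,3,3],"offset":[[0,0,1],[0,0,2.5],[0,0,3.5],[0,0,3.9],[0,0,3.9]],"twist":[0,0,0,0,0]}'
python3 -m jog '{"fingers":[3,3,3],"offset":[[0,0,0],[0,0,0],[0,0,0]],"twist":[0,0,0]}'
python3 - <<'E'
from h import *
S=ctrl.get_state();T=R.from_rotvec(S['eef_rot']).as_matrix();g=S['tool_pos'];a=np.arctan2(T[1,0],T[0,0]);print(g,a,T[:,2])
p=[g[0]-.118*np.cos(a),g[1]-.118*np.sin(a),a];z=g[2]-.031
print('cup',p,z, 'corr tool cm',T.T@(np.array([.4644-p[0],.2726-p[1],0]))*100)
c=ctrl.camera('top')
for th,zz in (('coupler_socket',z+.036),('coupler',z)):
    for r in ctrl.spot_point('top',th)[:3]: print(th,round(r['score'],2),at_z(c,r['point'],zz).round(4))
cv2.imwrite('pics/p2.png',overlay(c,[(COUP[:1],p,z)],crop=(125,185,50,50),k=10))
E
```

```text
t: 7.23
tool_pos: [0.5817, 0.2871, 0.1092]
eef_rot: [3.135, 0.197, -0.006]
wrist_force: [0.3, -0.7, -5.8]
width: 0.411
finger_force: 61.0
t: 7.48
tool_pos: [0.5835, 0.2876, 0.1122]
eef_rot: [-3.135, -0.197, -0.003]
wrist_force: [-0.2, -0.2, -7.2]
width: 0.413
finger_force: 61.0
[0.58351426 0.28759029 0.11219012] 0.1258267427874777 [ 1.62320380e-03  4.52971706e-04 -9.99998580e-01]
cup [np.float64(0.46644713613818395), np.float64(0.27278188041876195), np.float64(0.1258267427874777)] 0.08119012261193857 corr tool cm [-0.20537742 -0.00764636 -0.00034053]
coupler_socket 0.83 [ 0.1635 -0.2919  0.1172]
coupler_socket 0.55 [0.4729 0.2753 0.1172]
coupler 0.92 [ 0.1653 -0.293   0.0812]
coupler 0.59 [0.4652 0.2791 0.0812]
coupler 0.27 [0.4672 0.2757 0.0812]
```

View pics/p2.png

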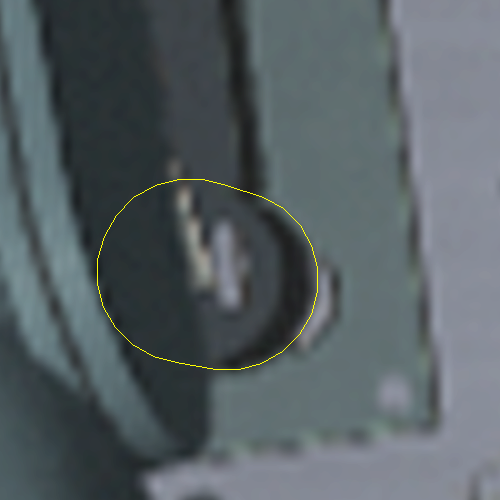

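The cup outline matches the overlay within about 1 mm (bottom edge at (225,370), right edge at (317,280)). The state readings are noisy, so I'll average them.

```bash
cat >> h.py <<'E'
def avg(n=10):
    g=[];v=[];F=[]
    for _ in range(n):
        ctrl.camera('top');S=ctrl.get_state();g.append(S['tool_pos']);v.append(R.from_rotvec(S['eef_rot']));F.append(S['wrist_force'])
    T=R.concatenate(v).mean().as_matrix();print('sd mm',(np.std(g,0)*1e3).round(2),'F',np.mean(F,0).round(2));return np.mean(g,0),T
E
python3 - <<'E'
from h import *
g,T=avg();a=np.arctan2(T[1,0],T[0,0]);p=[g[0]-.118*np.cos(a),g[1]-.118*np.sin(a),a]
print(g,a,T[:,2],p,'corr',T.T@(np.array([.4644-p[0],.2726-p[1],0]))*100)
E
```

```text
sd mm [0.08 0.03 0.18] F [-0.28  0.08 -6.48]
[0.58294772 0.28741499 0.11147394] 0.12580272229879863 [ 2.32266203e-04  7.59303693e-05 -9.99999970e-01] [np.float64(0.4658802410797289), np.float64(0.27260939645818627), np.float64(0.12580272229879863)] corr [-1.46972207e-01 -1.76405370e-02 -3.44523451e-05]
```

```bash
python3 -m jog '{"fingers":[3,3,3,3,3,3,3,3,3,3],"offset":[[-0.15,0,0],[-0.15,0,0.3],[-0.15,0,0.6],[-0.15,0,0.9],[-0.15,0,1.2],[-0.15,0,1.5],[-0.15,0,1.8],[-0.15,0,2.1],[-0.15,0,2.1],[-0.15,0,2.1]],"twist":[0,0,0,0,0,0,0,0,0,0]}'
python3 - <<'E'
from h import *
g,T=avg(6);a=np.arctan2(T[1,0],T[0,0]);print(g,a,T[:,2],[g[0]-.118*np.cos(a),g[1]-.118*np.sin(a)])
E
```

```text
t: 8.97
tool_pos: [0.5819, 0.2872, 0.0902]
eef_rot: [-3.135, -0.197, -0.001]
wrist_force: [2.2, -0.7, -7.0]
width: 0.413
finger_force: 61.2
sd mm [0.03 0.01 0.06] F [ 2.58  0.22 -7.97]
[0.58183909 0.28721538 0.09046321] 0.12578172720400713 [ 9.03771800e-04  1.28639293e-04 -9.99999583e-01] [np.float64(0.46477129933645955), np.float64(0.27241223892879435)]
```

A +x side force of 2.6 N shows, so I'll ease 0.8 mm that way and go on down.

```bash
python3 -m jog '{"fingers":[3,3,3,3,3,3,3,3,3],"offset":[[0.08,0,0.2],[0.08,0,0.4],[0.08,0,0.6],[0.08,0,0.8],[0.08,0,1.0],[0.08,0,1.2],[0.08,0,1.4],[0.08,0,1.6],[0.08,0,1.6]],"twist":[0,0,0,0,0,0,0,0,0]}'
python3 - <<'E'
from h import *
g,T=avg(5);print(g)
E
```

```text
t: 10.02
tool_pos: [0.5824, 0.2873, 0.074]
eef_rot: [-3.135, -0.197, -0.0]
wrist_force: [4.4, 0.3, -6.1]
width: 0.408
finger_force: 61.3
sd mm [0.01 0.01 0.05] F [ 3.94 -0.24 -7.36]
[0.58237017 0.28729436 0.07410338]
```

```bash
python3 -m jog '{"fingers":[3,3,3,3,3,3,3],"offset":[[0.05,0,0.1],[0.1,0,0.2],[0.1,0,0.3],[0.1,0,0.4],[0.1,0,0.45],[0.1,0,0.5],[0.1,0,0.5]],"twist":[0,0,0,0,0,0,0]}'
python3 - <<'E'
from h import *
g,T=avg(5);print(g)
E
```

```text
t: 10.85
tool_pos: [0.5826, 0.2874, 0.0697]
eef_rot: [3.135, 0.198, -0.002]
wrist_force: [-3.1, -0.8, 0.1]
width: 0.408
finger_force: 62.1
sd mm [0.02 0.01 0.02] F [-4.58 -1.78  2.02]
[0.58255338 0.28739826 0.06970002]
```

```bash
python3 -m jog '{"fingers":[3,3,3,3],"offset":[[0,0,0.05],[0,0,0.1],[0,0,0.15],[0,0,0.15]],"twist":[0,0,0,0]}'
python3 - <<'E'
from h import *
g,T=avg(5);print(g,ctrl.get_state()['wrist_torque'])
E
```

```text
t: 11.43
tool_pos: [0.5826, 0.2874, 0.0696]
eef_rot: [3.135, 0.198, -0.001]
wrist_force: [-7.8, -3.3, 12.2]
width: 0.413
finger_force: 63.7
sd mm [0.02 0.01 0.02] F [-8.33 -3.02 11.08]
[0.58255311 0.2873983  0.06964379] [-0.47128386  1.02127377 -0.03527924]
```

Seated: stiff contact at rim ≈ 38 mm. Open, rise 10 cm, and look.

```bash
python3 -m jog '{"fingers":[5,6.5,8,8.5,8.5,8.5,8.5,8.5,8.5,8.5,8.5,8.5,8.5,8.5],"offset":[[0,0,0],[0,0,0],[0,0,0],[0,0,0],[0,0,0],[0,0,-1],[0,0,-3],[0,0,-6],[0,0,-9],[0,0,-12],[0,0,-15],[0,0,-17],[0,0,-17],[0,0,-17]],"twist":[0,0,0,0,0,0,0,0,0,0,0,0,0,0]}'
python3 - <<'E'
from h import *
g,T=avg(4);print(g,np.arctan2(T[1,0],T[0,0]))
C={n:ctrl.camera(n) for n in('top','scene')}
p=[.4644,.2726,.126];z=.038
cv2.imwrite('pics/s1.png',np.hstack([overlay(C['top'],[(COUP,p,z)],crop=(115,130,80,110),k=5),overlay(C['scene'],[(COUP,p,z)],crop=(350,245,78,110),k=5)]))
E
```

```text
t: 12.85
tool_pos: [0.5839, 0.2877, 0.2402]
eef_rot: [-3.134, -0.197, -0.006]
wrist_force: [0.5, -0.5, 0.1]
width: 0.993
finger_force: 0.0
sd mm [0.29 0.09 0.81] F [0.2  0.22 0.15]
[0.58263784 0.28725146 0.23695008] 0.12577294846026257
```

View pics/s1.png

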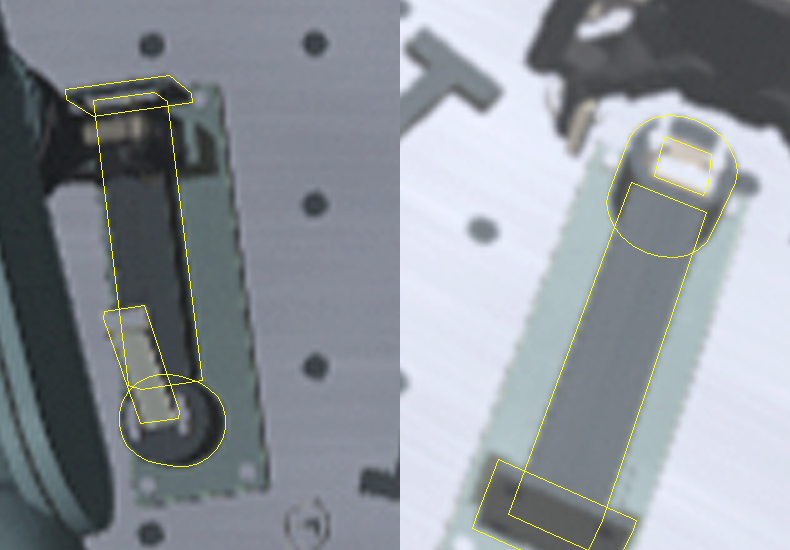

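Socket sits on the ball, with the cup at left-panel (172,420), the tongue in the saddle and the lever still up. Now I'll shut the fingers, go over the lever and press.

```bash
python3 -m jog '{"fingers":[0,0,0,0,0,0,0,0,0,0,0,0],"offset":[[-2,0,0],[-4,0,0],[-6,0,0],[-7.5,0,0],[-7.5,0,0],[-7.5,0,1],[-7.5,0,3],[-7.5,0,4.5],[-7.5,0,5],[-7.5,0,5],[-7.5,0,5],[-7.5,0,5]],"twist":[0,0,0,0,0,0,0,0,0,0,0,0]}'
python3 - <<'E'
from h import *
g,T=avg(8);q=np.array([np.cos(.126),np.sin(.126)]);d=g[:2]-[.4644,.2726];print(g,'along',d@q,'side',d@[-q[1],q[0]],ctrl.get_state()['width'])
E
```

```text
t: 14.15
tool_pos: [0.5097, 0.2782, 0.1884]
eef_rot: [-3.135, -0.197, -0.002]
wrist_force: [-0.5, 0.0, 0.1]
width: -0.002
finger_force: 0.0
sd mm [0.28 0.06 0.2 ] F [-0.16 -0.2  -0.1 ]
[0.50925093 0.27815224 0.18851097] along 0.04519310396623732 side -0.0001280545366319197 -0.0023382808099473074
```

```bash
python3 -m jog '{"fingers":[0,0,0,0,0,0,0,0,0,0,0,0,0,0,0,0],"offset":[[-0.1,0,0.5],[-0.1,0,1],[-0.1,0,1.5],[-0.1,0,2],[-0.1,0,2.5],[-0.1,0,3],[-0.1,0,3.5],[-0.1,0,4],[-0.1,0,4.5],[-0.1,0,5],[-0.1,0,5.5],[-0.1,0,6],[-0.1,0,6.4],[-0.1,0,6.7],[-0.1,0,7],[-0.1,0,7]],"twist":[0,0,0,0,0,0,0,0,0,0,0,0,0,0,0,0]}'
python3 - <<'E'
from h import *
g,T=avg(4);print(g)
E
```

```text
t: 15.88
tool_pos: [0.5103, 0.2784, 0.1188]
eef_rot: [-3.134, -0.197, -0.009]
wrist_force: [3.1, 1.3, 4.7]
width: 0.0
finger_force: 2.0
sd mm [0.22 0.05 0.04] F [2.95 0.68 5.66]
[0.50961368 0.27828018 0.118682  ]
```

```bash
python3 -m jog '{"fingers":[0,0,0,0,0,0,0],"offset":[[0,0,0.15],[0,0,0.3],[0,0,0.45],[0,0,0.6],[0,0,0.7],[0,0,0.75],[0,0,0.75]],"twist":[0,0,0,0,0,0,0]}'
python3 - <<'E'
from h import *
g,T=avg(3);print(g)
E
```

```text
t: 16.67
tool_pos: [0.5101, 0.2784, 0.1126]
eef_rot: [-3.134, -0.197, -0.009]
wrist_force: [2.2, -0.5, 13.8]
width: -0.001
finger_force: 6.5
sd mm [0.01 0.01 0.  ] F [ 2.05 -0.91 12.98]
[0.51008003 0.27837664 0.11260677]
```

```bash
python3 -m jog '{"fingers":[0,0,0,0],"offset":[[0,0,0.1],[0,0,0.2],[0,0,0.25],[0,0,0.25]],"twist":[0,0,0,0]}'
python3 - <<'E'
from h import *
g,T=avg(3);print(g)
E
python3 -m jog '{"fingers":[0,0,0,0,0,0,0,0,0,0],"offset":[[0,0,-1],[0,0,-3],[0,0,-6],[0,0,-9],[0,0,-12],[-2,6,-14],[-2,10,-14],[-2,14,-14],[-2,18,-14],[-2,18,-14]],"twist":[0,0,0,0,0,0,0,0,0,0]}'
python3 - <<'E'
from h import *
C={n:ctrl.camera(n) for n in('top','scene')}
p=[.4644,.2726,.126];z=.038
COUP[3]=lever(.85)
cv2.imwrite('pics/s2.png',np.hstack([overlay(C['top'],[(COUP,p,z)],crop=(115,130,80,110),k=5),overlay(C['scene'],[(COUP,p,z)],crop=(350,245,78,110),k=5)]))
E
```

```text
t: 17.15
tool_pos: [0.5101, 0.2785, 0.1122]
eef_rot: [-3.134, -0.198, -0.011]
wrist_force: [-2.9, -1.9, 27.2]
width: -0.001
finger_force: 13.6
sd mm [0.   0.01 0.  ] F [-2.51 -2.07 27.22]
[0.51011525 0.27843611 0.1122226 ]
t: 18.13
tool_pos: [0.5099, 0.0929, 0.2473]
eef_rot: [3.134, 0.194, -0.003]
wrist_force: [-0.1, 0.8, 1.3]
width: 0.002
finger_force: 0.0
```

View pics/s2.png

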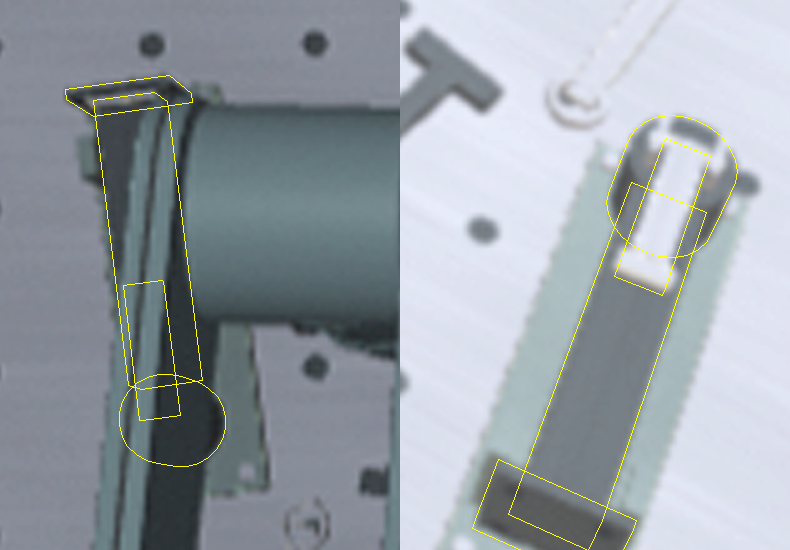

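The lever now lies level along the tongue, from right-panel (688,150) to (645,275), matching the fully-down overlay. The coupler is still seated and the robot is clear, so I'm handing in.

```bash
python3 -c "
from plant import ctrl
print(ctrl.sign_off())"
```

```text
the job is handed in; nothing more can be done
None
```

The coupler is seated on the smaller ball with its tongue level in the saddle, the latch is pressed fully down, the arm is clear, and the job is handed in at about 18 s; the hand-in returned no verdict.

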